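# Lock the headset bar with thumbscrews and hang up the headsets

### The job

Swing the headset stand's bar round until the two holes in its foot line up with the two holes in the fixed plate beneath, and lock it there by putting a thumbscrew from the wooden block down through each pair of holes until its flange sits flat on the foot. Only once both thumbscrews are home, drape every headset that stands on the desk over the bar, crosswise, so that it hangs upright and free by its padded headband with an ear cup on either side. Leave the other things on the desk where they are.

Things in the scene. Friction and masses are not known exactly. Their poses are not given: they have to be found in the camera images.
- post: fixed stand: dark wood base 130 x 130 x 14 mm, brass column 36 mm thick, and on top a fixed brass plate 36 (x) by 160 mm (y), 14 mm thick, upper face 107 mm above the desk, with a hole near either end. Origin: on the hinge axis (the column's vertical axis) at desk height; x: where the bar must point when the holes line up; z up.
- bar (a joint): angle (rad) of the bar about the column's vertical axis: 0 when both pairs of holes line up; positive when swung clockwise seen from above (towards the robot). Starts at 0.35 to 0.8, turns from -0.4 to 1.1, no stop or click at 0, stays where it is left (friction 0.25 N m).
- bar_root (a point): on the hinge axis, level with the bar's upper face (145 mm above the desk); turns with the bar: x out along it, y across, z up. The bar: straight, level, dark wood, 26 mm wide, 25 mm tall, running out to x = 320 mm; brass end cap there, 34 mm diameter, 8 mm thick, 5 mm higher than the bar. Under its inner end its steel foot, a cross plate turning 1 mm above the fixed plate.
- foot_hole0 (a point): centre of the 14 mm through hole at y = -60 mm in the bar's steel foot (36 mm along the bar, 160 mm across it, 12 mm thick), at the foot's upper face, 120 mm above the desk, 25 mm below the bar's upper face. It belongs over post_hole0. Axes as bar_root.
- post_hole0 (a point): centre of the 14 mm through hole, open below, at y = -60 mm in the fixed brass plate, at its upper face, 107 mm above the desk.
- foot_hole1 (a point): centre of the 14 mm through hole at y = +60 mm in the bar's steel foot (36 mm along the bar, 160 mm across it, 12 mm thick), at the foot's upper face, 120 mm above the desk, 25 mm below the bar's upper face. It belongs over post_hole1. Axes as bar_root.
- post_hole1 (a point): centre of the 14 mm through hole, open below, at y = +60 mm in the fixed brass plate, at its upper face, 107 mm above the desk.
- screw0_wing (a point): centre of the upright wing of a brass thumbscrew (two alike, either fits either hole): wing 32 mm wide (x), 10 mm thick (y: pinch across this), 28 mm tall. Below it a flange of 26 mm diameter, its underside (the seat) 19 mm below this point; then the shank, 10 mm diameter. Starts upright, flange on the top of a fixed wooden block 140 x 60 mm, 55 mm tall. z up the screw. 60 g.
- screw0_tip (a point): lowest point of that thumbscrew's shank (45 mm long, tapered tip), 64 mm below the centre of its wing.
- screw1_wing (a point): centre of the upright wing of a brass thumbscrew (two alike, either fits either hole): wing 32 mm wide (x), 10 mm thick (y: pinch across this), 28 mm tall. Below it a flange of 26 mm diameter, its underside (the seat) 19 mm below this point; then the shank, 10 mm diameter. Starts upright, flange on the top of a fixed wooden block 140 x 60 mm, 55 mm tall. z up the screw. 60 g.
- screw1_tip (a point): lowest point of that thumbscrew's shank (45 mm long, tapered tip), 64 mm below the centre of its wing.
- hs0_band (a point): centre of the padded top of a rigid black headset (may be absent), an upside-down U 166 mm wide (x), 140 mm tall, standing on its two ear cups. Padded top: straight, 90 mm long (x), 30 mm wide (y: pinch across this), 28 mm thick (14 mm up and down from here). Inside, 112 mm of height and 100 mm of width are clear. Cups 64 mm wide (y), 60 mm tall, feet 126 mm below this point. 240 g.
- hs1_band (a point): centre of the padded top of a rigid black headset (may be absent), an upside-down U 166 mm wide (x), 140 mm tall, standing on its two ear cups. Padded top: straight, 90 mm long (x), 30 mm wide (y: pinch across this), 28 mm thick (14 mm up and down from here). Inside, 112 mm of height and 100 mm of width are clear. Cups 64 mm wide (y), 60 mm tall, feet 126 mm below this point. 240 g.
- hs2_band (a point): centre of the padded top of a rigid black headset (may be absent), an upside-down U 166 mm wide (x), 140 mm tall, standing on its two ear cups. Padded top: straight, 90 mm long (x), 30 mm wide (y: pinch across this), 28 mm thick (14 mm up and down from here). Inside, 112 mm of height and 100 mm of width are clear. Cups 64 mm wide (y), 60 mm tall, feet 126 mm below this point. 240 g.
- mug: bystander: white mug, 80 mm wide and 90 mm tall with a side handle; leave it alone. Origin: centre of its underside.
- candle: bystander: glass candle jar with a metal lid, 70 mm wide, 85 mm tall; leave it alone. Origin: centre of its underside.
- notebook: bystander: closed black notebook lying flat, 150 x 100 x 18 mm; leave it alone. Origin: centre of its underside.
- vase: bystander: white vase, 90 mm wide, with a round bunch of white flowers, about 137 mm tall; leave it alone. Origin: centre of its underside.
- stapler: bystander: black stapler, 140 mm long, 35 mm wide, 50 mm tall; leave it alone. Origin: centre of its underside.
- keepsake: bystander: wooden keepsake box with its lid on, 104 x 154 mm, 57 mm tall; leave it alone. Origin: centre of its underside.
Mind the look-alikes: they are no part of the job. What is shaped like the part that bears hs2_band but green is not meant.

How it is judged (in metres and radians):
On the way, in this order (a step that is already met when the one before it is completed fails the run):
1. the bar is swung round so that the holes in its foot lie over those in the fixed plate (within 0.04 rad) (value of joint bar between -0.04 and 0.04 rad), for 0.2 s.
2. a thumbscrew is home in each pair of holes ((((horizontal distance between screw0_wing and foot_hole0 below 0.006 m and z of screw0_wing in the frame of foot_hole0 between 0.013 and 0.025 m and angle between screw0_wing's own z axis and vertical below 0.12 rad and horizontal distance between screw0_tip and post_hole0 below 0.006 m) and (horizontal distance between screw1_wing and foot_hole1 below 0.006 m and z of screw1_wing in the frame of foot_hole1 between 0.013 and 0.025 m and angle between screw1_wing's own z axis and vertical below 0.12 rad and horizontal distance between screw1_tip and post_hole1 below 0.006 m)) or ((horizontal distance between screw0_wing and foot_hole1 below 0.006 m and z of screw0_wing in the frame of foot_hole1 between 0.013 and 0.025 m and angle between screw0_wing's own z axis and vertical below 0.12 rad and horizontal distance between screw0_tip and post_hole1 below 0.006 m) and (horizontal distance between screw1_wing and foot_hole0 below 0.006 m and z of screw1_wing in the frame of foot_hole0 between 0.013 and 0.025 m and angle between screw1_wing's own z axis and vertical below 0.12 rad and horizontal distance between screw1_tip and post_hole0 below 0.006 m)))), for 0.2 s.
At the end, for the whole second after the job is handed in: Bar within 0.1 rad of lined up: in each pair of holes a thumbscrew upright (0.12 rad), within 6 mm of centre, flange within 6 mm of the foot; every headset present rests on the bar within 6 mm, its band within 40 mm of centred and 40 to 310 mm out, crosswise (0.4 rad) and upright (0.3 rad) (value of joint bar between -0.1 and 0.1 rad and (((horizontal distance between screw0_wing and foot_hole0 below 0.006 m and z of screw0_wing in the frame of foot_hole0 between 0.013 and 0.025 m and angle between screw0_wing's own z axis and vertical below 0.12 rad and horizontal distance between screw0_tip and post_hole0 below 0.006 m) and (horizontal distance between screw1_wing and foot_hole1 below 0.006 m and z of screw1_wing in the frame of foot_hole1 between 0.013 and 0.025 m and angle between screw1_wing's own z axis and vertical below 0.12 rad and horizontal distance between screw1_tip and post_hole1 below 0.006 m)) or ((horizontal distance between screw0_wing and foot_hole1 below 0.006 m and z of screw0_wing in the frame of foot_hole1 between 0.013 and 0.025 m and angle between screw0_wing's own z axis and vertical below 0.12 rad and horizontal distance between screw0_tip and post_hole1 below 0.006 m) and (horizontal distance between screw1_wing and foot_hole0 below 0.006 m and z of screw1_wing in the frame of foot_hole0 between 0.013 and 0.025 m and angle between screw1_wing's own z axis and vertical below 0.12 rad and horizontal distance between screw1_tip and post_hole0 below 0.006 m))) and z of hs0_band in the frame of bar_root between 0.008 and 0.022 m and y of hs0_band in the frame of bar_root between -0.04 and 0.04 m and x of hs0_band in the frame of bar_root between 0.04 and 0.31 m and angle between each of hs0_band, hs1_band, hs2_band's own z axis and vertical below 0.3 rad and angle between the y axis of each of hs0_band, hs1_band, hs2_band and the x axis of bar_root, either way round below 0.4 rad and z of hs1_band in the frame of bar_root between 0.008 and 0.022 m and y of hs1_band in the frame of bar_root between -0.04 and 0.04 m and x of hs1_band in the frame of bar_root between 0.04 and 0.31 m and z of hs2_band in the frame of bar_root between 0.008 and 0.022 m and y of hs2_band in the frame of bar_root between -0.04 and 0.04 m and x of hs2_band in the frame of bar_root between 0.04 and 0.31 m); the robot touches nothing.
It fails at once if a headset is put on the bar before both thumbscrews are in (not (((horizontal distance between screw0_wing and foot_hole0 below 0.015 m and z of screw0_wing in the frame of foot_hole0 below 0.035 m) and (horizontal distance between screw1_wing and foot_hole1 below 0.015 m and z of screw1_wing in the frame of foot_hole1 below 0.035 m)) or ((horizontal distance between screw0_wing and foot_hole1 below 0.015 m and z of screw0_wing in the frame of foot_hole1 below 0.035 m) and (horizontal distance between screw1_wing and foot_hole0 below 0.015 m and z of screw1_wing in the frame of foot_hole0 below 0.035 m))) and ((z of hs0_band in the frame of bar_root between -0.02 and 0.03 m and y of hs0_band in the frame of bar_root between -0.05 and 0.05 m and x of hs0_band in the frame of bar_root between 0.03 and 0.32 m) or (z of hs1_band in the frame of bar_root between -0.02 and 0.03 m and y of hs1_band in the frame of bar_root between -0.05 and 0.05 m and x of hs1_band in the frame of bar_root between 0.03 and 0.32 m) or (z of hs2_band in the frame of bar_root between -0.02 and 0.03 m and y of hs2_band in the frame of bar_root between -0.05 and 0.05 m and x of hs2_band in the frame of bar_root between 0.03 and 0.32 m))).
It fails at once if another thing on the desk is moved by more than 40 mm or tipped (distance of any of mug, candle, notebook, vase, stapler, keepsake from where it was at the start of the episode above 0.04 m or angle between any of mug, candle, notebook, vase, stapler, keepsake's own z axis and vertical above 0.5 rad).
Of hs0, hs1, hs2 only 2 to 3 are there at a start; the rules pass over those that are not, and their reading is None.
At some moment in a run one of hs0, hs1, hs2 may be knocked a few centimetres aside while the robot is not near it.
It also fails if it takes over 210 s, if anything falls off the work surface, if the arm or the gripper's body presses on something with over 40 N, if the wrist force passes 120 N, or if a joint passes its speed limit or range.

### The arm

A 7-joint arm with a two-finger parallel gripper is mounted at the origin on the work surface. World frame = base frame: x ahead of the robot, y to its left, z up, the work surface at z = 0. Lengths are in mm, angles in rad, forces in N, time in s.
With the tool pointing down it reaches from about 400 to 900 mm from the base axis. Payload 5.6 kg.
Tool frame: the origin (TCP) lies midway between the tips of the shut fingers; the grasp point (between the pads) lies 19 mm behind it; z points along the fingers, y is the line along which they close (so a half turn about z gives the same grasp; the last joint's range is limited). The gripper opens to 92 mm and grips with 3 to 60 N. Pads are 20 mm wide; open, the fingers measure 128 mm over their backs; the gripper's body (75 mm by 189 mm) begins 69 mm behind the grasp point.
Start: joints at [-1.31, 0.468, -0.012, 1.603, 0.006, 1.071, -0.056], TCP at [194.488, 620.229, 214.592] pointing down, gripper open.
Joint ranges: [-2.53, 2.53], [-0.31, 2.02], [-1.57, 1.55], [0.28, 2.44], [-1.29, 4.43], [0.15, 1.84], [-2.92, 2.92]. Speed limits (rad/s): [2.57, 2.57, 3.14, 3.14, 3.14, 3.14, 3.14].

### API

Orientations are given as a rotation vector (axis times angle).
In Python, from cell import robot, grip, kin, viewer gives the robot as it stands. Calls block until the motion is done:
- robot.movep(position, orientation): joint-space move of the TCP to a pose.
- robot.servo_line(position, feed=150, rotation=None): straight line of the TCP; rotation=None keeps the orientation; feed is the mean speed in mm/s.
- robot.goto_joints(angles): joint-space move.
- grip(opening, newtons=None): opening from 0.0 (shut) to 1.0 (fully open); newtons is the grip in N (None keeps the last); returns when the fingers have stopped.
- robot.hold(seconds).
- kin.ik(position, orientation): joint angles nearest the present ones, or None.
- robot.observe(): the state.
- viewer.read_camera(name): name is "side" or "top"; returns the picture (400x640x3 uint8, red, green, blue); there is no depth.
- viewer.camera_info(name): a dict with "camera_matrix" (3x3 intrinsics, pixels), "R" (3x3) and "t" (3): a world point X has camera coordinates R X + t. Camera axes: x right, y down, z forward; pixel columns grow to the right and rows downward; lengths in mm; the calibration is good to about 2 mm. A picture is of the moment at which its call begins. camera_info takes no time and is no camera call.
A pose or a line that the arm cannot do raises robot.IKError and nothing moves.
- robot.job_done(): hands the job in; it is judged then, once.
Trained networks look in the newest picture that a camera, given by its name, has taken for a name from the list of things; names that differ only in an ending like _2 or _b are one class to them, and where a whole thing is asked for, a point or a joint stands for the part that bears it (a point fixed in the world has none). Each returns a list of dicts, best first, with "confidence" (0 to 1); they miss things now and then, are a little off and sometimes report something else, mostly with a low value. They report only what shows in the picture. A call takes as long as a camera call. They do not tell look-alikes from the thing itself.
- viewer.silhouettes(name, camera): "mask" (400x640 bool, what is visible of it).
- viewer.pinpoint(name, camera): "at" ([x, y, z] in mm, in the coordinates of the camera as it stood for that picture, good to about 4 mm: a listed point, or the origin of a listed thing).
The state is a dict: "t": time; "joints": joint angles; "joint_velocities": joint speeds; "joint_torque": joint torques, N m; "tcp_pos": TCP position; "tcp_rot": TCP orientation; "contact_force": force on the tool from outside, world axes, zero at the start; "wrist_torque": the same for the moment, N m; "grip_width": opening from 0.0 (shut) to 1.0 (fully open); "grip_force": force on a finger pad.
Only numpy, scipy, OpenCV 4.12 (cv2) and the standard library are available. Lean on these libraries where they do the work, as an engineer would, in place of code of your own. Each camera call takes 0.05 s, during which the arm holds its last target. There are 200 camera calls.

## Working session

There is one attempt and no reset: what is moved stays moved. The work goes in short steps, each a Python script; the robot and the scene stay as the last script left them, time stands still between calls to the robot, and variables do not carry over. Pictures are saved under pics/ and viewed, at most 14 in all, crops included, and the job is handed in when it is done.

```bash
mkdir -p pics; ls
cat > h.py <<'E'
import numpy as np, cv2
from scipy.spatial.transform import Rotation as Ro
from cell import robot, grip, kin, viewer
def snap(cam, fn=None, crop=None, s=1):
    im=viewer.read_camera(cam)
    if fn:
        o=im[:,:,::-1]
        if crop: x0,y0,x1,y1=crop; o=o[y0:y1,x0:x1]
        cv2.imwrite('pics/'+fn, cv2.resize(o,None,fx=s,fy=s,interpolation=cv2.INTER_CUBIC))
    return im
def w(cam,p):
    c=viewer.camera_info(cam); return np.array(c['R']).T@(np.array(p)-np.array(c['t']))
def px(cam,X):
    c=viewer.camera_info(cam); q=np.array(c['camera_matrix'])@(np.array(c['R'])@np.array(X,float)+np.array(c['t'])); return q[:2]/q[2]
def ray(cam,u,v,z):
    c=viewer.camera_info(cam); R=np.array(c['R']); o=-R.T@np.array(c['t'])
    d=R.T@np.linalg.inv(np.array(c['camera_matrix']))@np.array([u,v,1.]); return o+d*(z-o[2])/d[2]
def pins(name,cam):
    return [(np.round(w(cam,d['at'])),np.round(px(cam,w(cam,d['at']))),round(d['confidence'],2)) for d in viewer.pinpoint(name,cam)]
def rv(yaw): # tool down; tool x axis at angle yaw in world, y axis = yaw-90
    return (Ro.from_euler('z',yaw)*Ro.from_euler('x',np.pi)).as_rotvec()
E
python3 - <<'E'
from h import *
o=robot.observe(); print(o['tcp_rot'],o['t'])
for c in('top','side'):
    snap(c,c+'0.png')
    i=viewer.camera_info(c); R=np.array(i['R']); print(c,'pos',-R.T@np.array(i['t']),'fwd',R[2],i['camera_matrix'][0][0])
    for n in ('post','bar_root','foot_hole0','post_hole0','screw0_wing','hs0_band','mug','candle','notebook','vase','stapler','keepsake'):
        print(c,n,*[(list(a),list(b),d) for a,b,d in pins(n,c)])
E
```

```text
pics
[-4.75604809e-01 -3.10524010e+00  2.76091284e-03] 0.0
top pos [ 309.27514651  -13.42094579 1283.2268521 ] fwd [ 0.15836803 -0.01561458 -0.98725668] 374.0130134733601
top post ([np.float64(610.0), np.float64(168.0), np.float64(-5.0)], [np.float64(258.0), np.float64(168.0)], 0.95)
top bar_root ([np.float64(614.0), np.float64(168.0), np.float64(142.0)], [np.float64(253.0), np.float64(156.0)], 0.8)
top foot_hole0 ([np.float64(569.0), np.float64(203.0), np.float64(118.0)], [np.float64(242.0), np.float64(171.0)], 0.95) ([np.float64(656.0), np.float64(130.0), np.float64(120.0)], [np.float64(266.0), np.float64(145.0)], 0.72)
top post_hole0 ([np.float64(612.0), np.float64(166.0), np.float64(-4.0)], [np.float64(259.0), np.float64(167.0)], 0.7) ([np.float64(548.0), np.float64(169.0), np.float64(110.0)], [np.float64(252.0), np.float64(178.0)], 0.67) ([np.float64(669.0), np.float64(166.0), np.float64(104.0)], [np.float64(256.0), np.float64(142.0)], 0.59) ([np.float64(465.0), np.float64(-243.0), np.float64(129.0)], [np.float64(383.0), np.float64(207.0)], 0.25)
top screw0_wing ([np.float64(436
[... 3097 characters left out ...]
326.0), np.float64(249.0)], 0.89) ([np.float64(660.0), np.float64(128.0), np.float64(123.0)], [np.float64(255.0), np.float64(234.0)], 0.46)
side vase ([np.float64(741.0), np.float64(260.0), np.float64(1.0)], [np.float64(211.0), np.float64(305.0)], 0.67) ([np.float64(393.0), np.float64(-120.0), np.float64(4.0)], [np.float64(362.0), np.float64(226.0)], 0.43) ([np.float64(462.0), np.float64(406.0), np.float64(8.0)], [np.float64(320.0), np.float64(367.0)], 0.32)
side stapler ([np.float64(403.0), np.float64(179.0), np.float64(-3.0)], [np.float64(355.0), np.float64(295.0)], 0.85)
side keepsake ([np.float64(739.0), np.float64(-307.0), np.float64(-2.0)], [np.float64(267.0), np.float64(192.0)], 0.74)
```

View pics/top0.png

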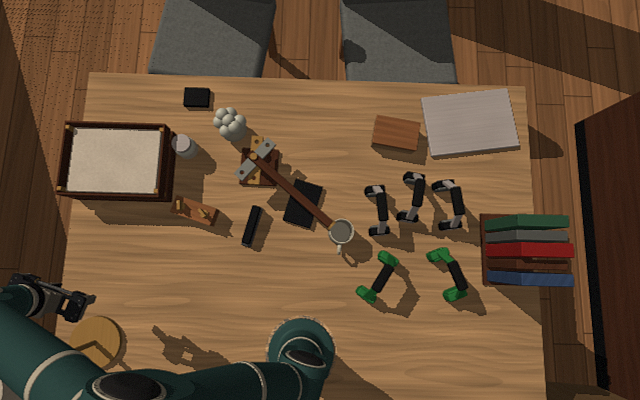

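View pics/side0.png

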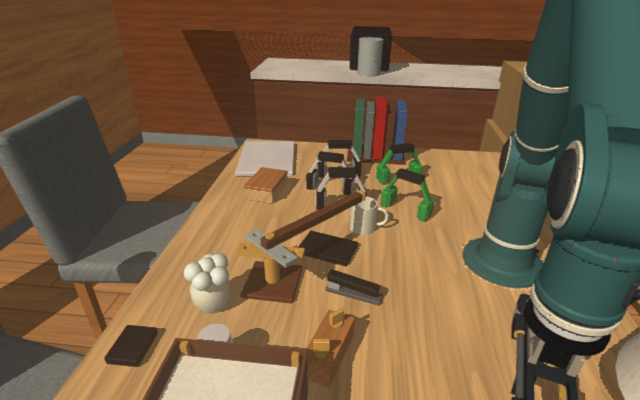

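The top view shows the bar running from (253,156) to (340,228), with the mug just beyond its tip. The screws are at about (183,207) and (205,212) on the block. Possible headsets, by top-view pixel:
- Black: (377,210), (411,198) and (450,205). These are the ones I want.
- Green look-alikes: (378,277) and (450,273). I'll leave these alone.

Next I'll check with close crops.

Run:
```python
from h import *
a=snap('top'); 
pr=lambda n,c:print(c,n,*[(a.tolist(),b.tolist(),d) for a,b,d in pins(n,c)])
for n in ('hs0_band','hs1_band','hs2_band','screw0_wing','screw1_wing','screw0_tip','bar_root','foot_hole1'): pr(n,'top')
for d in viewer.silhouettes('hs0_band','top'): 
    ys,xs=np.where(d['mask']); print('mask',xs.mean(),ys.mean(),xs.size,a[d['mask']].mean(0).round(),d['confidence'])
b=snap('side')
for n in ('hs0_band','hs1_band','hs2_band','screw0_wing','screw1_wing','bar_root','foot_hole1'): pr(n,'side')
f=lambda im,x0,y0,x1,y1,s:cv2.resize(im[y0:y1,x0:x1,::-1],None,fx=s,fy=s,interpolation=cv2.INTER_CUBIC)
h=f(a,350,160,480,310,4); s1=f(a,165,185,235,235,4); s2=f(b,295,295,365,395,4)
C=np.zeros((600,800,3),np.uint8); C[:600,:520]=h; C[:200,520:800]=s1; C[200:600,520:800]=s2
cv2.imwrite('pics/c1.png',C)
cv2.imwrite('pics/c2.png',f(b,230,130,440,280,3.8))
```

```text
top hs0_band ([464.0, -243.0, 131.0], [383.0, 207.0], 0.67)
top hs1_band ([513.0, -355.0, 126.0], [418.0, 193.0], 0.77)
top hs2_band ([262.0, -469.0, 124.0], [456.0, 275.0], 0.94) ([491.0, -478.0, 125.0], [457.0, 201.0], 0.7) ([248.0, -240.0, 120.0], [381.0, 278.0], 0.69)
top screw0_wing ([736.0, 257.0, -3.0], [235.0, 132.0], 0.61) ([439.0, 334.0, 72.0], [201.0, 212.0], 0.6)
top screw1_wing ([459.0, 409.0, 73.0], [179.0, 205.0], 0.51)
top screw0_tip ([610.0, 166.0, -3.0], [259.0, 167.0], 0.37)
top bar_root ([611.0, 163.0, 142.0], [254.0, 156.0], 0.7)
top foot_hole1 ([569.0, 203.0, 117.0], [242.0, 171.0], 0.95) ([655.0, 129.0, 119.0], [266.0, 145.0], 0.89) ([436.0, 336.0, 74.0], [201.0, 213.0], 0.72)
mask 379.456050955414 209.1464968152866 785 [50. 44. 39.] 0.8
mask 203.82222222222222 212.77777777777777 45 [112.  82.  43.] 0.73
mask 279.01032258064515 179.34129032258065 1550 [83. 63. 48.] 0.65
side hs0_band ([467.0, -246.0, 124.0], [342.0, 172.0], 0.64)
side hs1_band ([517.0, -358.0, 128.0], [330.0, 156.0], 0.69) ([391.0, -120.0, 2.0], [362.0, 227.0], 0.48) ([553.0, 166.0, 105.0], [295.0, 252.0], 0.24)
side hs2_band ([492.0, -483.0, 124.0], [340.0, 144.0], 0.68) ([251.0, -248.0, 127.0], [410.0, 175.0], 0.65) ([265.0, -476.0, 122.0], [401.0, 149.0], 0.57)
side screw0_wing ([434.0, 330.0, 76.0], [339.0, 316.0], 0.71) ([614.0, 169.0, 0.0], [272.0, 284.0], 0.67)
side screw1_wing ([463.0, 403.0, 72.0], [320.0, 344.0], 0.58) ([493.0, 10.0, -2.0], [326.0, 250.0], 0.43)
side bar_root ([612.0, 162.0, 148.0], [270.0, 235.0], 0.77)
side foot_hole1 ([657.0, 129.0, 126.0], [256.0, 233.0], 0.7) ([566.0, 201.0, 121.0], [287.0, 255.0], 0.56) ([497.0, -484.0, 128.0], [339.0, 143.0], 0.3)
```

View pics/c1.png

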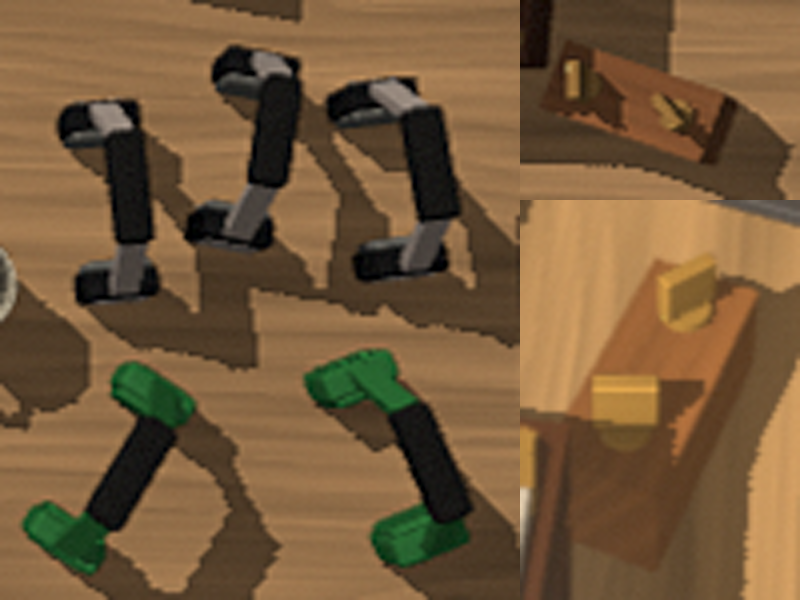

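View pics/c2.png

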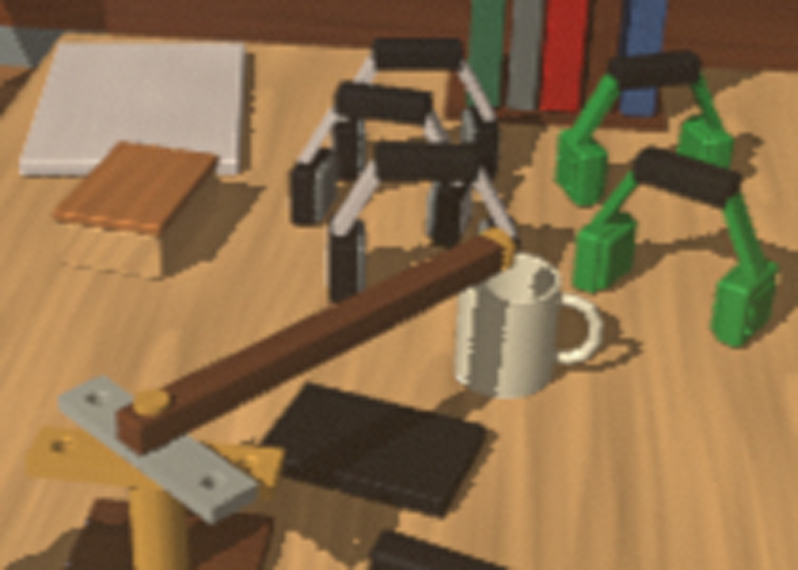

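Three black headsets with grey arms stand at about (466,-244), (515,-357) and (492,-480). The green pair at (250,-244) and (264,-472) are decoys. The screw wings are at (461,406), with the wing along x, and (436,333), with the wing oblique. I'll grip the bar and swing it now.

```bash
cat >> h.py <<'E'
def bestyaw(p,yaw):
    "pick yaw or yaw+pi with last joint further from its limits"
    c=[]
    for y in (yaw,yaw+np.pi):
        q=kin.ik(list(p),list(rv(y)))
        if q is not None: c.append((abs(q[6]),y))
    return min(c)[1]
E
python3 - <<'E'
from h import *
for n,p in (('s1',[(313.25,339.5),(329.5,339.5)]),('s0',[(330,315.5),(343.5,309.5)])):
    A,B=[ray('side',*q,88) for q in p]; print(n,A.round(),B.round(),np.degrees(np.arctan2(*(B-A)[[1,0]])))
C=np.array([612,166.]);r=240;th=.69
P=lambda t,z:[C[0]-r*np.sin(t),C[1]-r*np.cos(t),z]
y0=bestyaw(P(th,118),np.pi/2-th)
off=y0+th
robot.servo_line([250,560,300])
robot.movep(P(th,260),rv(off-th)); 
robot.servo_line(P(th,118),feed=120)
grip(0.0,40); print(robot.observe()['grip_width'],robot.observe()['contact_force'])
for t in np.linspace(th,0,11)[1:]:
    robot.servo_line(P(t,118),feed=120,rotation=rv(off-t))
robot.hold(.3); o=robot.observe(); print(o['tcp_pos'],o['contact_force'],o['t'],o['joints'])
grip(1.0); robot.servo_line(P(0,260),feed=200)
robot.movep([450,250,330],rv(off))
snap('top'); a=snap('side')
for c in('top','side'):
  for n in('foot_hole0','foot_hole1','bar_root','screw0_wing','screw1_wing'): print(c,n,*[(a.tolist(),b.tolist(),d) for a,b,d in pins(n,c)])
a=viewer.read_camera('top'); b=viewer.read_camera('side')
f=lambda im,x0,y0,x1,y1,s:cv2.resize(im[y0:y1,x0:x1,::-1],None,fx=s,fy=s,interpolation=cv2.INTER_CUBIC)
cv2.imwrite('pics/d.png',np.vstack([f(a,215,120,375,180,5),f(b,190,210,350,270,5)]))
print(robot.observe()['t'])
E
```

```text
s1 [477. 407.  88.] [446. 403.  88.] -173.08640748404946
s0 [451. 342.  88.] [425. 322.  88.] -142.72746468987097
0.2803289380059737 [-0.40824821 -0.21871225  0.08049903]
[611.64238279 -74.71896609 118.055025  ] [ 1.61917082 -5.74331047 -0.90173693] 10.9083 [-0.27046251  0.54714655  0.45359271  1.79066503 -0.30082601  0.87212115
  0.31955648]
top foot_hole0 ([668.0, 164.0, 117.0], [256.0, 141.0], 0.75) ([553.0, 168.0, 118.0], [253.0, 176.0], 0.56)
top foot_hole1 ([668.0, 164.0, 117.0], [256.0, 141.0], 0.75) ([553.0, 168.0, 118.0], [253.0, 176.0], 0.56)
top bar_root ([612.0, 166.0, 142.0], [253.0, 156.0], 0.64)
top screw0_wing
top screw1_wing ([733.0, 254.0, -0.0], [236.0, 133.0], 0.17)
side foot_hole0 ([553.0, 160.0, 118.0], [295.0, 246.0], 0.91)
side foot_hole1 ([553.0, 160.0, 118.0], [295.0, 246.0], 0.91)
side bar_root ([466.0, 407.0, 77.0], [319.0, 344.0], 0.75) ([614.0, 162.0, 148.0], [270.0, 235.0], 0.74) ([432.0, 332.0, 79.0], [339.0, 316.0], 0.44)
side screw0_wing ([433.0, 332.0, 77.0], [339.0, 316.0], 0.63)
side screw1_wing ([467.0, 406.0, 73.0], [318.0, 345.0], 0.68) ([519.0, -353.0, 129.0], [330.0, 157.0], 0.2)
14.9083
```

View pics/d.png

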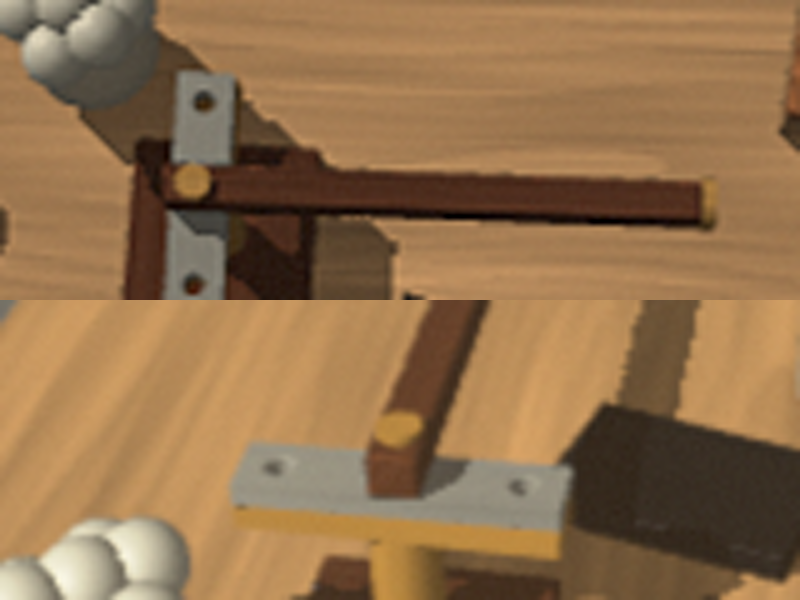

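Run:
```python
from h import *
from scipy.optimize import least_squares
a=viewer.read_camera('top'); b=viewer.read_camera('side')
S=8
def ov(im,cam,x0,y0,x1,y1):
    o=cv2.resize(im[y0:y1,x0:x1,::-1],None,fx=S,fy=S,interpolation=cv2.INTER_CUBIC)
    C=np.array([612,165.])
    def poly(hx,hy,z,ang,col):
        e=np.array([-np.sin(ang),-np.cos(ang)]); f=np.array([np.cos(ang),-np.sin(ang)])
        pts=[(px(cam,[*(C+sx*hx*e+sy*hy*f),z])-[x0,y0]+.5)*S for sx,sy in((1,1),(1,-1),(-1,-1),(-1,1))]
        cv2.polylines(o,[np.int32(pts)],True,col,1)
    poly(18,80,120,0,(0,255,0)); poly(18,80,107,0,(0,0,255)); poly(65,65,14,0,(255,255,0))
    return o
A=ov(a,'top',232,128,282,198); B=ov(b,'side',230,225,330,295)
cv2.imwrite('pics/e.png',np.hstack([A[:, :400],B[:,:400]])); cv2.imwrite('pics/e2.png',B)
```

```text
(no output)
```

View pics/e.png

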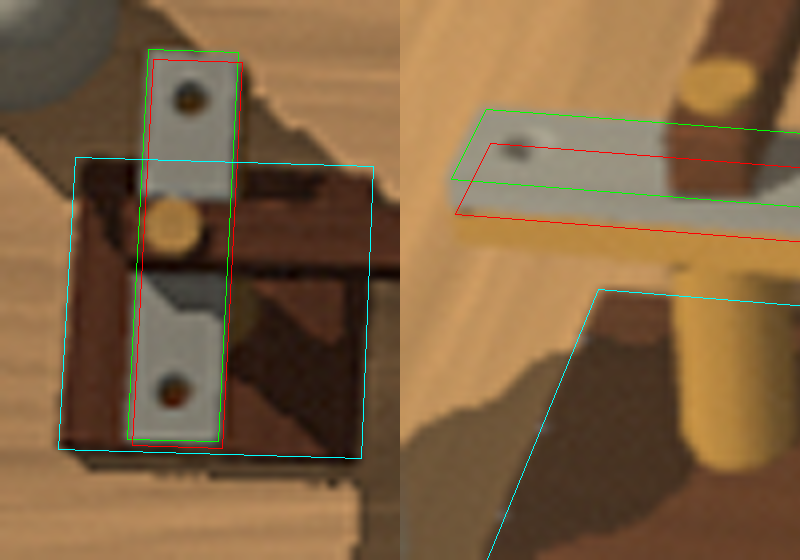

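View pics/e2.png

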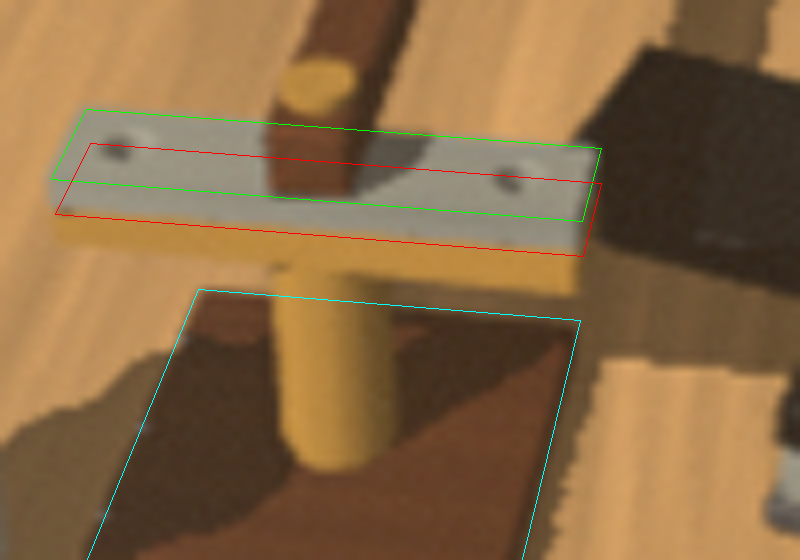

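The foot and plate agree within about 0.01 rad, so the bar is lined up. In the zoom the holes sit at (190,97) and (173,390) in the top view. Next I'll triangulate the holes and the crate corner, which is a clearance risk next to screw1.

```bash
cat >> h.py <<'E'
def tri(pt,ps):
    P=[]
    for c in('top','side'):
        i=viewer.camera_info(c); P.append(np.array(i['camera_matrix'])@np.c_[np.array(i['R']),np.array(i['t'])])
    X=cv2.triangulatePoints(P[0],P[1],np.array(pt,float),np.array(ps,float)).ravel(); return X[:3]/X[3]
E
python3 - <<'E'
from h import *
for t,s in (((255.25,139.6),(244.1,243)),((253.1,176.2),(293.2,247))):
    print('hole',ray('top',*t,120).round(1),ray('side',*s,120).round(1),tri(t,s).round(1))
print('crate',tri((165,198),(305,348)).round(), tri((172,126),(182,342)).round())
for p in ((463,405,64),(434.5,332,64)):
    print([ (y,kin.ik(list(p),list(rv(np.radians(y))))) for y in (7,97,37,127,187,217,277)])
for p in ((672,165,129),(552,165,129)): print([(y,kin.ik(list(p),list(rv(np.radians(y))))) for y in (0,180)])
E
```

```text
hole [672.9 165.5 120. ] [677.2 165.2 120. ] [675.2 165.8 119.9]
hole [552.5 166.1 120. ] [556.8 166.  120. ] [554.9 166.2 119.8]
crate [482. 443. 105.] [719. 446.  92.]
[(7, array([-1.13126235,  0.63207378,  0.48580535,  1.82024185, -0.3997961 ,
        0.78771944, -1.88745758])), (97, array([-1.00621349,  0.60514617,  0.31289825,  1.81159684, -0.25578492,
        0.76443396, -0.43743284])), (37, array([-1.07472345,  0.61786384,  0.40689262,  1.8163806 , -0.33370637,
        0.77530113, -1.41922864])), (127, array([-0.98532644,  0.6021517 ,  0.2845157 ,  1.81011875, -0.2323984 ,
        0.76193155,  0.06653862])), (187, array([-0.88349703,  0.59287156,  0.14740482,  1.8028102 , -0.12009515,
        0.75455982,  1.01969305])), (217, array([-0.81038848,  0.59126431,  0.04974557,  1.79748868, -0.04050798,
        0.75382188,  1.47703191])), (277, array([-1.57809579,  1.04661222,  1.28280488,  1.84654817, -1.10752481,
        1.18869074, -2.91990054]))]
[(7, array([-1.0888293 ,  0.53551844,  0.47707095,  1.98934574, -0.37144863,
        0.7017456 , -1.83000293])), (97, array([-0.9662132
[... 413 characters left out ...]
9,  1.09405945])), (217, array([-0.77699511,  0.50062741,  0.07926268,  1.96867744, -0.06089145,
        0.6745154 ,  1.556722  ])), (277, array([-1.51379973,  0.80820873,  1.11875149,  2.01278258, -0.92582038,
        0.9508885 , -2.91752969]))]
[(0, array([-0.722539  ,  0.69795587,  0.65605666,  1.59035724, -0.47834221,
        1.0191043 , -1.49510026])), (180, array([-0.47077873,  0.62952623,  0.26660263,  1.57142262, -0.18967495,
        0.9661539 ,  1.42599064]))]
[(0, array([-0.83735593,  0.5033961 ,  0.63829108,  1.89203575, -0.38524301,
        0.87084409, -1.57636705])), (180, array([-0.57275779,  0.45159681,  0.28615163,  1.87501121, -0.16648681,
        0.83800232,  1.36877442]))]
```

```bash
cat >> h.py <<'E'
def F(): robot.hold(.05); return np.array(robot.observe()['contact_force'])
def pick(x,y,wy):
    grip(.55,5); z=64
    robot.movep([x,y,170],rv(np.radians(wy-90))); robot.servo_line([x,y,z],feed=120)
    f0=F(); grip(0.,5); print('width pinch',robot.observe()['grip_width']*92,(F()-f0).round(1)); grip(.55)
    robot.servo_line([x,y,115],feed=150)
    robot.servo_line([x,y,115.1],feed=50,rotation=rv(np.radians(wy))); robot.servo_line([x,y,z],feed=120)
    f0=F(); grip(0.,45); print('thick pinch',robot.observe()['grip_width']*92,(F()-f0).round(1))
    robot.servo_line([x,y,170],feed=120); print('lifted',robot.observe()['grip_width']*92)
def insert(x,y):
    robot.servo_line([x,y,190],feed=150); f0=F()
    for z in np.arange(184,126,-4):
        robot.servo_line([x,y,z],feed=60); f=F()-f0; print(z,f.round(1))
        if np.linalg.norm(f)>12: return False
    return True
E
python3 - <<'E'
from h import *
pick(434.5,332,217)
robot.servo_line([434.5,332,270],feed=250)
robot.movep([552.5,190,270],rv(np.pi))
robot.servo_line([552.5,166,200],feed=200)
for c in('top','side'):
    viewer.read_camera(c); print(c,[ (n,[(a.tolist(),d) for a,b,d in pins(n,c)]) for n in('screw0_tip','screw0_wing')])
a=viewer.read_camera('top');b=viewer.read_camera('side')
f=lambda im,x0,y0,x1,y1,s:cv2.resize(im[y0:y1,x0:x1,::-1],None,fx=s,fy=s,interpolation=cv2.INTER_CUBIC)
cv2.imwrite('pics/g.png',np.hstack([f(b,220,170,320,270,5)]))
print(robot.observe()['t'],robot.observe()['tcp_pos'])
E
```

```text
width pinch 32.25156501442516 [-1.4  0.8  2.9]
thick pinch 9.418634227844445 [ 3.  -2.4  2.4]
lifted 9.71363478408151
top [('screw0_tip', [([669.0, 165.0, 120.0], 0.46)]), ('screw0_wing', [])]
side [('screw0_tip', [([552.0, 169.0, 143.0], 0.5)]), ('screw0_wing', [([549.0, 167.0, 213.0], 0.67)])]
25.35 [552.73128368 166.34708058 200.60528454]
```

View pics/g.png

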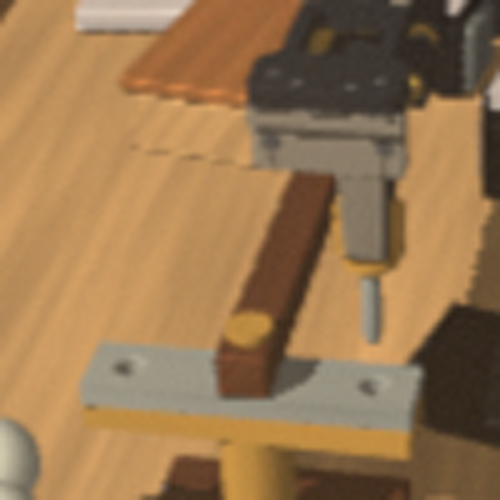

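The screw hangs vertically at (372,340), and its axis runs straight to the hole at (375,383). I'll insert it.

Run:
```python
from h import *
print(insert(552.5,166), robot.observe()['tcp_pos'], robot.observe()['grip_width']*92)
```

```text
184 [-0.8 -0.1  0.7]
180 [-0.2 -0.3 -0.3]
176 [-0.1 -0.4 -0.1]
172 [-1.1  0.7  0.7]
168 [ 0.  -0.2  0.1]
164 [-0.2  0.5 -0.1]
160 [-0.   0.7  0.1]
156 [0.6 0.6 0.6]
152 [-0.4 -0.7  1. ]
148 [ 0.4 -1.1 -0. ]
144 [-0.7 -0.5 -1. ]
140 [-0.8  0.6  0.4]
136 [-0.8  0.3  0.3]
132 [-0.3 -0.  -0. ]
128 [-0.8 -1.1  7.3]
True [553.29007383 166.20277467 129.12229971] 9.785297655507268
```

Run:
```python
from h import *
grip(.55); robot.servo_line([552.5,166,230],feed=200)
robot.movep([463,390,230],rv(np.radians(97)))
pick(463,405,187)
robot.servo_line([463,405,270],feed=250)
robot.movep([672.5,190,270],rv(np.pi))
robot.servo_line([672.5,165.5,200],feed=200)
ok=insert(672.5,165.5); o=robot.observe(); print(ok,o['tcp_pos'],o['t'])
if ok:
    grip(.55); robot.servo_line([672.5,165.5,230],feed=200)
    robot.movep([450,330,330],rv(np.pi))
a=snap('top');
for n in('hs0_band','hs1_band','hs2_band','screw0_wing','screw1_wing'): print(n,*[(a.tolist(),d) for a,b,d in pins(n,'top')])
b=snap('side')
for n in('hs0_band','hs1_band','hs2_band','screw0_wing','screw1_wing'): print(n,*[(a.tolist(),d) for a,b,d in pins(n,'side')])
f=lambda im,x0,y0,x1,y1,s:cv2.resize(im[y0:y1,x0:x1,::-1],None,fx=s,fy=s,interpolation=cv2.INTER_CUBIC)
cv2.imwrite('pics/i.png',np.hstack([f(b,220,190,320,290,4),f(a,360,160,460,260,4)]))
```

```text
width pinch 31.871712351493375 [-0.6  0.6  3.5]
thick pinch 9.85983278232113 [-1.1  2.4  1.3]
lifted 9.681847128279902
184 [ 0.7 -0.2 -0.4]
180 [ 0.4 -0.  -0.4]
176 [ 0.1  0.3 -0.4]
172 [ 0.3  0.8 -0.4]
168 [ 0.2 -0.5  0.4]
164 [-0.   0.2  0.2]
160 [ 0.7 -0.2 -0.3]
156 [ 0.5  0.6 -1.2]
152 [-0.3 -0.3 -0.8]
148 [ 0.8 -0.8  0.2]
144 [ 0.4 -1.7 -1.2]
140 [ 1.  -1.2 -1.6]
136 [ 0.7 -0.3 -1.6]
132 [ 0.6 -0.9 -1.1]
128 [-0.5 -2.4  6. ]
True [673.04984149 165.4733564  129.14894708] 47.3333
hs0_band ([467.0, -242.0, 126.0], 0.65)
hs1_band ([496.0, -308.0, 126.0], 0.84)
hs2_band ([264.0, -472.0, 124.0], 0.96) ([250.0, -240.0, 122.0], 0.69) ([491.0, -480.0, 124.0], 0.66) ([666.0, 419.0, -3.0], 0.46)
screw0_wing ([551.0, 175.0, 138.0], 0.59)
screw1_wing ([671.0, 167.0, 135.0], 0.6) ([668.0, 171.0, 118.0], 0.5)
hs0_band ([466.0, -244.0, 125.0], 0.94) ([615.0, 169.0, -5.0], 0.58)
hs1_band
hs2_band ([251.0, -250.0, 129.0], 0.76) ([265.0, -475.0, 123.0], 0.57)
screw0_wing ([550.0, 165.0, 142.0], 0.49)
screw1_wing ([673.0, 166.0, 122.0], 0.56) ([678.0, 161.0, 140.0], 0.52)
```

View pics/i.png

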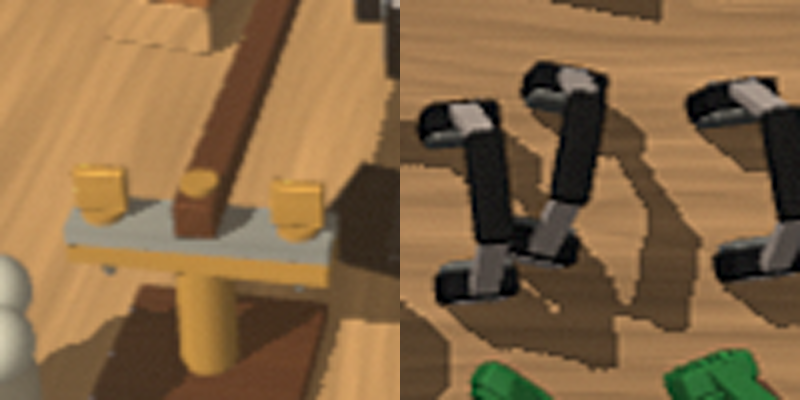

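Both screws are home, with flanges flat at (100,210) and (298,230) in the zoom. hs1 was knocked and now stands close to hs0, at about (496,-308). I'll pick hs0 first, off-centre towards +x where the gap to hs1 is widest.

```bash
cat >> h.py <<'E'
def band_yaw(p,q,z=140):
    A,B=ray('top',*p,z),ray('top',*q,z); d=A-B; return np.arctan2(d[1],d[0]),(A+B)/2
def hs_pick(c,yaw,off,op=.6):
    "c band centre xy, yaw of band direction (near 0), off along it"
    p=[c[0]+off*np.cos(yaw),c[1]+off*np.sin(yaw)]
    y=bestyaw([*p,114],yaw); grip(op,40)
    robot.movep([*p,260],rv(y)); robot.servo_line([*p,114],feed=120); f0=F()
    grip(0.,50); o=robot.observe(); print('pinch',o['grip_width']*92,(F()-f0).round(1))
    robot.servo_line([*p,310],feed=150); o=robot.observe(); print('lift',o['grip_width']*92,(F()-f0).round(1),o['t'])
    return y
def hs_place(s,off,y,yaw):
    yf=y-yaw; X=612.5+off; Y=166-s
    robot.movep([X,Y,315],rv(yf)); f0=F()
    robot.servo_line([X,Y,155],feed=120)
    for z in np.arange(153,143,-1.5):
        robot.servo_line([X,Y,z],feed=40); f=(F()-f0)
        print(z,f.round(1))
        if f[2]>1.5: break
    grip(.6); robot.servo_line([X,Y,240],feed=150); print(robot.observe()['t'])
E
cat > s.py <<'E'
from h import *
y0,m0=band_yaw((381.75,194.25),(382.75,220)); y1,m1=band_yaw((407,181.25),(402.5,210)); y2,m2=band_yaw((455.75,186.25),(459.25,215))
print(np.degrees([y0,y1,y2]),m0,m1,m2)
y=hs_pick((466.5,-243),y0,20); print(y)
hs_place(80,20,y,y0)
b=snap('side'); a=viewer.read_camera('top')
f=lambda im,x0,y0,x1,y1,s:cv2.resize(im[y0:y1,x0:x1,::-1],None,fx=s,fy=s,interpolation=cv2.INTER_CUBIC)
cv2.imwrite('pics/k.png',np.hstack([f(b,220,130,380,290,2.5),f(a,240,100,480,300,2)]))
for n in('hs0_band','hs1_band','hs2_band'): print(n,*[(a.tolist(),d) for a,b,d in pins(n,'top')])
E
python3 s.py
```

```text
[ 2.09646828 -9.42760355  4.99215019] [ 463.23024086 -240.05187046  140.        ] [ 501.40737714 -310.42725247  140.        ] [ 490.49827287 -475.17866766  140.        ]
pinch 30.065699166112758 [ 1.5 -1.2  1.4]
lift 29.798882788702358 [ 0.5 -1.2 -2. ] 56.2583
0.03659027417717301
153.0 [ 0.6  0.  -0.8]
151.5 [ 1.6 -1.7 -0.2]
150.0 [ 1.  -0.5  0.4]
148.5 [ 0.5  0.5 -1. ]
147.0 [-0.1 -0.6 -0.4]
145.5 [-1.8 -1.7  7.7]
62.3167
hs0_band ([612.0, 86.0, 163.0], 0.74) ([492.0, -479.0, 125.0], 0.26)
hs1_band ([499.0, -313.0, 126.0], 0.57)
hs2_band ([260.0, -469.0, 122.0], 0.77) ([246.0, -239.0, 119.0], 0.73) ([494.0, -482.0, 125.0], 0.69)
```

View pics/k.png

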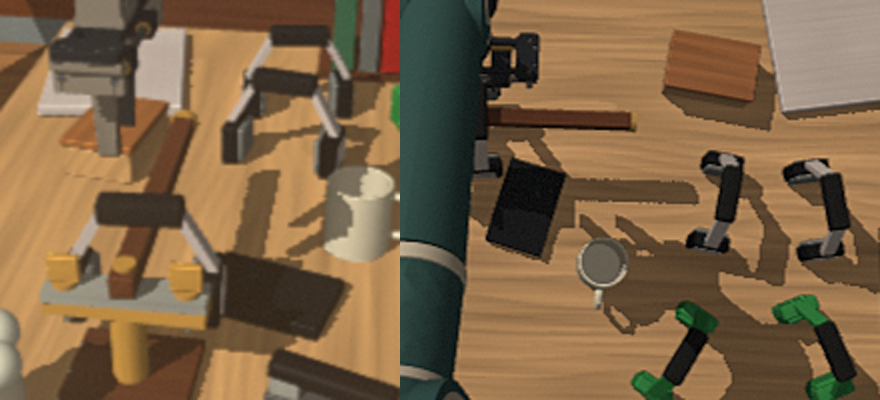

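hs0 hangs level and crosswise at (140,210) in the left panel. hs1 and hs2 stand where expected, at (730,190) and (833,200) in the right panel. I'll do hs1 now. (That picture came out 880 px wide, over the 800 limit, so I'll keep the next ones smaller.)

```bash
cat > s.py <<'E'
from h import *
robot.servo_line([600,80,300],feed=200)
y1=np.radians(-9.4); y=hs_pick((498.5,-310.5),y1,0); hs_place(170,0,y,y1)
robot.servo_line([550,-60,330],feed=250); b=snap('side'); robot.movep([400,200,330],rv(0)); a=viewer.read_camera('top')
for n in('hs0_band','hs1_band','hs2_band','foot_hole0'): print(n,*[(a.tolist(),d) for a,b,d in pins(n,'top')])
f=lambda im,x0,y0,x1,y1,s:cv2.resize(im[y0:y1,x0:x1,::-1],None,fx=s,fy=s,interpolation=cv2.INTER_CUBIC)
cv2.imwrite('pics/l.png',np.hstack([f(b,220,130,370,280,2.6),f(a,230,110,480,260,1.6)[:240].copy() if 0 else cv2.copyMakeBorder(f(a,230,110,480,260,1.6),0,150,0,0,0)]))
E
python3 s.py
```

```text
pinch 30.03548881880543 [-0.8 -0.7  0.9]
lift 29.443145061096097 [-0.8  0.3 -2.8] 68.2
153.0 [ 0.6  1.3 -0.3]
151.5 [ 0.9  1.  -1. ]
150.0 [ 1.3  0.6 -0.6]
148.5 [1.3 1.  0.3]
147.0 [1.4 0.6 0. ]
145.5 [0.1 0.5 6.7]
74.1583
hs0_band ([611.0, 85.0, 164.0], 0.78) ([614.0, -3.0, 159.0], 0.59)
hs1_band ([613.0, -3.0, 158.0], 0.89) ([673.0, 163.0, 104.0], 0.51)
hs2_band ([490.0, -478.0, 125.0], 0.98) ([249.0, -242.0, 120.0], 0.73) ([261.0, -469.0, 124.0], 0.6)
foot_hole0 ([668.0, 166.0, 118.0], 0.87) ([556.0, 165.0, 119.0], 0.58) ([404.0, 173.0, 1.0], 0.3)
```

View pics/l.png

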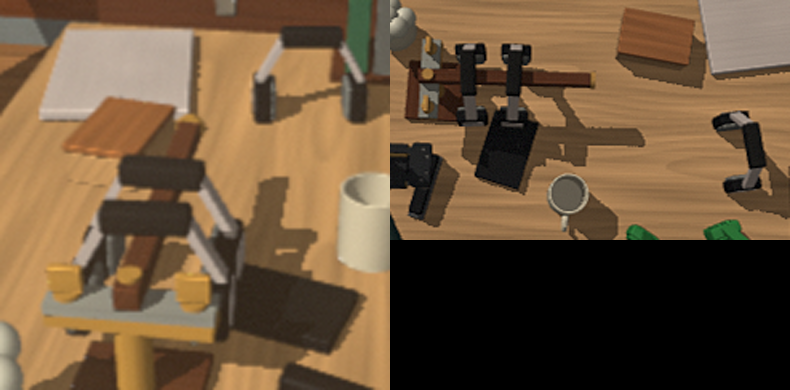

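Two headsets hang squarely on the bar, at (468,75) and (515,75) in the right panel. The last one is unmoved at about (492,-479).

```bash
sed -i 's/^y1=.*/y1=np.radians(5); y=hs_pick((491.5,-478.5),y1,0); hs_place(260,0,y,y1)/; s/^robot.servo_line(\[600.*/robot.servo_line([450,-100,340],feed=300)/; s/\[550,-60,330\]/[560,-130,330]/; s/l\.png/m.png/' s.py
python3 s.py; python3 -c "
from h import *
print(robot.observe()['t'])
for c in('top','side'):
  viewer.read_camera(c)
  print(c,[(n,[(a.tolist(),d) for a,b,d in pins(n,c)]) for n in('hs0_band','screw0_wing','screw1_wing')])"
```

```text
pinch 29.70242046978767 [0.1 1.4 0.4]
lift 30.24336019902407 [ 0.5  0.2 -3.2] 82.525
153.0 [0.1 1.3 1.3]
151.5 [0.3 0.8 1.3]
150.0 [-0.3  0.1  1.8]
87.8
hs0_band ([611.0, 81.0, 162.0], 0.64)
hs1_band ([612.0, -4.0, 159.0], 0.56)
hs2_band ([248.0, -240.0, 121.0], 0.82) ([611.0, -95.0, 157.0], 0.79) ([259.0, -472.0, 123.0], 0.76)
foot_hole0 ([555.0, 164.0, 117.0], 0.92) ([669.0, 166.0, 117.0], 0.58)
90.0667
top [('hs0_band', [([613.0, 84.0, 165.0], 0.68)]), ('screw0_wing', [([552.0, 172.0, 136.0], 0.37)]), ('screw1_wing', [([668.0, 165.0, 134.0], 0.51)])]
side [('hs0_band', [([614.0, 84.0, 157.0], 0.65)]), ('screw0_wing', [([547.0, 166.0, 137.0], 0.5)]), ('screw1_wing', [([678.0, 161.0, 138.0], 0.68)])]
```

View pics/m.png

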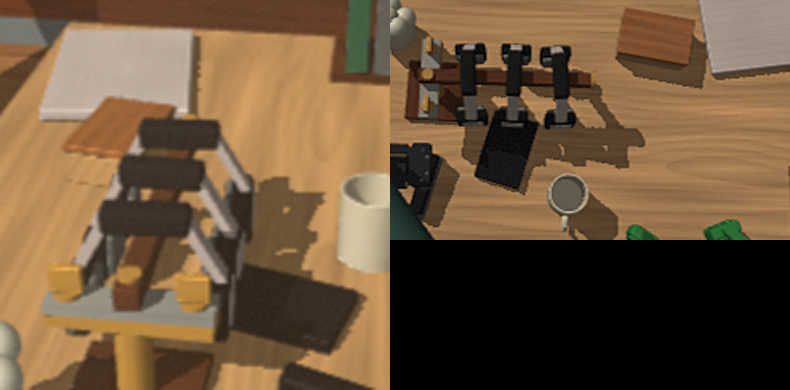

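All three headsets hang upright and crosswise, at (468,75), (515,75) and (560,75) in the right panel. Both screws are seated and the robot is clear, so I'm handing in.

```bash
python3 -c "
from h import *
robot.hold(.5); print(robot.job_done())"
```

```text
the job is handed in; nothing more can be done
None
```

The bar is lined up and locked with both thumbscrews, all three black headsets hang on it, and I handed the job in at about 91 s; the hand-in call gave no verdict.

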